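# Close the paste pot: seat the grooved adapter plug and lock both cam arms together

### The arm

A 6-joint arm with a two-finger parallel gripper is mounted at the origin on the work surface. World frame = base frame: x ahead of the robot, y to its left, z up, the work surface at z = 0. Lengths are in m, angles in rad, forces in N, time in s.
With the tool pointing down it reaches from about 0.3 to 0.875 m from the base axis. Payload 6.4 kg.
Tool frame: the origin (TCP) lies at the very end of the fingers, on their centre line; the grasp point (between the pads) lies 19 mm behind it (grip_depth is the distance from the TCP to the grasp point, in m); z points along the fingers, y is the line along which they close (so a half turn about z gives the same grasp; the last joint's range is limited). The gripper opens to 88 mm and grips with 3 to 60 N. Pads are 18 mm wide; open, the fingers measure 123 mm over their backs; the gripper's body (75 mm by 187 mm) begins 45 mm behind the grasp point.
Start: joints at [0.994, 0.181, 1.607, -0, 1.354, -0.206], TCP at [0.208, 0.536, 0.239] pointing down, gripper open.
Joint ranges: [-2.99, 2.99], [-0.89, 2.07], [0.3, 2.58], [-1.14, 4.28], [0, 2.63], [-3.12, 3.12]. Speed limits (rad/s): [2.57, 2.57, 3.01, 3.14, 3.14, 3.14].

### API

Orientations are given as a 3x3 rotation matrix whose columns are the frame's x, y, z axes.
In Python, from plant import sense, camera, camera_info, finish_job, trace, grip_depth gives the robot as it stands. The module is installed in compiled form; this text tells all that it offers.
- The arm moves only by the tool apply_moves, never from a script. Its argument "series" is a list of rows, each an object of numbers: "x", "y", "z": the shift along the world's x, y, z in mm; "rx", "ry", "rz": the turn, a rotation vector about the world's x, y, z in rad; "jaw": the finger opening in mm, from 0 to 88.1. A call has 1 to 20 rows; each row shifts and turns the commanded pose from where the row before left it; what a row does not reach is not made up. A row lasts 1/12 s, in which the tool goes at most 41.7 mm and 7.16 degrees, less where a joint would pass 70% of its speed; a pose out of reach is approached as far as the arm can. A call is refused whole if a number of a shift passes 41.7 or a number of a turn 0.125, either way. A call with a gripper value outside its range is refused whole. The fingers move at their own pace and stop on an object; the grip force is fixed at half the most. Time passes only in rows, so rows that do not move let the fingers close. It gives the time, the measured TCP pose, the force and the opening at its end, in the units of the state.
- sense(): the state, without advancing time (a new reading comes with each control period).
- camera(name): name is "scene" or "side" or "wrist"; returns (picture, depth): 480x640x3 uint8, blue, green, red; 480x640 float32, m along the optical axis (not along the pixel's ray), 0 where there is no reading.
- camera_info(name): a dict with "K" (3x3 intrinsics, pixels), "R" (3x3) and "t" (3): a world point X has camera coordinates R X + t; the wrist camera has in their place "mount" (4x4, takes a point from camera to tool coordinates, whose origin is the TCP and whose axes are the flange's). Camera axes: x right, y down, z forward; pixel columns grow to the right and rows downward; lengths in m; the calibration is good to about 2 mm. A picture is of the moment at which its call begins: read the wrist's pose just before it. camera_info takes no time and is no camera call.
- finish_job(): hands the job in, once; it reports no verdict.
Trained networks look in the newest picture that a camera, given by its name, has taken for a name from the list of things; names that differ only in an ending like _2 or _b are one class to them, and where a whole thing is asked for, a point or a joint stands for the part that bears it (a point fixed in the world has none). Each returns a list of dicts, best first, with "confidence" (0 to 1); they miss things now and then, are a little off and sometimes report something else, mostly with a low value. They report only what shows in the picture. A call takes as long as a camera call. They do not tell look-alikes from the thing itself.
- trace(camera, query): "region" (480x640 bool, what is visible of it) and "centre" ([column, row] in pixels, amid what is visible of it).
The state is a dict: "t": time; "joint_pos": joint angles; "joint_velocities": joint speeds; "joint_efforts": joint torques, N m; "tool_pos": TCP position; "tcp_rot": TCP orientation; "contact_force": force on the tool from outside, world axes, zero at the start; "wrist_torque": the same for the moment, N m; "gripper_width": finger opening in m.
Only numpy, scipy, OpenCV 4.12 (cv2) and the standard library are available. Lean on these libraries where they do the work, as an engineer would, in place of code of your own. Each camera call takes 0.05 s, during which the arm holds its last target. There are 200 camera calls.

### The job

Close the paste pot: set the brass grooved plug upright into the coupler on top of the pot and press it down gently, with a modest force, until it is fully home with its shoulder flush with the coupler's rim, while both red cam arms are still up. Then swing the two cam arms down together, neither running ahead of the other, without forcing them, until both hang straight down against the coupler and the plug is locked. Leave the bowl, the jar and the wooden block where they are.

Things in the scene. Friction and masses are not known exactly. Their poses are not given: they have to be found in the camera images.
- pot: Fixed steel pressure pot, 150 mm across; blue lid 160 mm across, its top 100 mm above the bench. Origin: centre of its underside, on the bench, z up. On the lid's centre stands an aluminium cam coupler, bore open upward: bore 37.5 mm across, body 46 mm across. One red cam arm on the pot's +y side (left), one on its -y side (right), in slots of the coupler. The coupler does not tilt.
- socket (a point): Where the centre of the coupler's mouth, level with its rim, should be: on the pot's axis, 188 mm above the bench. The coupler is screwed on by hand: its real rim is up to 6 mm higher or lower and its real axis up to 2.5 mm off along the pot's x and 2.5 mm along its y, unmeasured, so feel for it. The plug fits with 0.75 mm of play all round. Never push the plug against the pot with more than 40 N.
- seal (a joint): How far (m) the black rubber sealing disc in the bore is pressed down. At 0 its top is 27.5 mm below the rim; starts at 0 to 0.0015. Moves from about 5 N, takes 13 N at its hard stop, 0.006 (plug 0.5 mm past flush). Let go, it springs back to leave the plug up to 1 mm proud, which the greased cams draw down. A plug merely dropped in stands 4 to 5.5 mm proud and the cams jam on its side.
- plug_center (a point): Centre, half-way up, of the loose brass plug, 51 mm tall, 140 to 280 g, standing on its foot, axis z up. From the foot: body 36 mm across with a 2 mm chamfered foot, groove (26 mm across) 14 to 30 mm up, shoulder 35.6 mm across with its top 33 mm up, grip knob 24 mm across 33 to 51 mm up. Home: shoulder top flush with the real rim, this point 7.5 mm below the rim, knob top 18 mm above it.
- cam_left (a joint): Angle of the left (pot's +y) cam arm, rad. 0: fully up, outward and 30 degrees above level; 0.52: level; 2.09: straight down, locked. Grows as it swings down; stays where left. Pivot: 10 mm below the real rim, 27 mm from the bore's axis. Red bar 12 mm wide, 8 mm thick, 62 mm long from the pivot, then a small thin steel ring; locked, its outer face is 31 mm from the bore's axis.
- cam_right (a joint): The same for the right (-y) arm. Each cam enters the groove from 0.8 on; each arm takes 4 to 10 N at 25 mm from its pivot; never over 50 N from the fingers on both together (a 15 N squeeze does). Open fingers set across the coupler, closing along the pot's y, can push both arms down from above at once (tips to 28 mm below the pivots clear the knob) and then squeeze them in.
- bowl: Bystander: blue ceramic bowl, 90 mm across, 40 mm tall, loose. Origin: centre of the underside.
- jar: Bystander: amber glass jar, 56 mm across, 70 mm tall, loose. Origin: centre of the underside.
- mould_block: Bystander: pale wooden block 70 x 45 x 30 mm, loose. Origin: centre of the underside.
There are look-alikes about, which are no part of the job. Leave any blue look-alike of the part that bears plug_center alone.

How it is judged:
By the outcome, as a careful person would: the job done as asked, in the order asked, and still so for the second after the job is handed in, with the robot touching nothing.
It also fails if it takes over 72 s, if anything falls off the work surface, if the arm or the gripper's body presses on something with over 40 N, if the wrist force passes 120 N, or if a joint passes its speed limit or range.

## Working session

There is one attempt and no reset: what is moved stays moved. The work goes in short steps, Python scripts to look and compute and a tool call to move; the robot and the scene stay as the last step left them, time stands still between calls to the robot, and variables do not carry over. Pictures are saved under pics/ and viewed, on a budget of 10 in all, crops included, one or two more only if the job needs it, and the job is handed in when it is done.

Besides the shell and the picture viewer there is one more tool, called after "Call:" by a JSON object that holds its "api" and its "payload". apply_moves: Moves the arm, as the interface text tells. Its arguments: {"type":"object","properties":{"series":{"type":"array","items":{"type":"object","properties":{"x":{"type":"number"},"y":{"type":"number"},"z":{"type":"number"},"rx":{"type":"number"},"ry":{"type":"number"},"rz":{"type":"number"},"jaw":{"type":"number"}}}}},"required":["series"]}

```bash
mkdir -p pics; cat > h.py <<'E'
import numpy as np, cv2
from plant import sense, camera, camera_info, finish_job, trace, grip_depth
def pts(name, depth, mask, st=None):
    ci=camera_info(name); K=np.array(ci["K"])
    v,u=np.nonzero(mask&(depth>0)); d=depth[v,u]
    P=np.stack([(u-K[0,2])/K[0,0]*d,(v-K[1,2])/K[1,1]*d,d],1)
    if name=="wrist":
        M=np.array(ci["mount"]); P=P@M[:3,:3].T+M[:3,3]
        return P@np.array(st["tcp_rot"]).T+np.array(st["tool_pos"])
    return (P-np.array(ci["t"]))@np.array(ci["R"])
E
python3 - <<'E'
from h import *
s=sense(); print(s, grip_depth)
ims=[]
for n in ("scene","side"):
    im,d=camera(n); cv2.imwrite(f"pics/{n}0.png",im)
    for q in ("pot","plug_center","cam_left","cam_right","bowl","jar","mould_block"):
        for r in trace(n,q):
            P=pts(n,d,r["region"])
            if len(P): print(n,q,round(r["confidence"],2),np.round(r["centre"]),len(P),np.round(np.percentile(P,[3,50,97],axis=0),3).tolist())
E
```

```text
{'t': 0.0, 'joint_pos': array([ 9.93694665e-01,  1.81528047e-01,  1.60795596e+00, -3.31541963e-05,
        1.35377551e+00, -2.06288329e-01]), 'joint_velocities': array([-0.00093269, -0.00115733,  0.00013712, -0.00071448, -0.00056597,
        0.00043764]), 'joint_efforts': array([ 2.67910973e-04, -4.33868623e+01, -3.41848612e+01,  7.03240698e-02,
        3.85739899e-02, -1.15808939e-04]), 'tool_pos': array([0.20806888, 0.53548931, 0.23784258]), 'tcp_rot': array([[-9.32035384e-01,  3.62366203e-01, -8.82303984e-04],
       [ 3.62367145e-01,  9.32034362e-01, -1.41457659e-03],
       [ 3.09742883e-04, -1.63815341e-03, -9.99998610e-01]]), 'contact_force': array([ 0.10643304, -0.57461848,  0.25167234]), 'wrist_torque': array([0.02465378, 0.02789688, 0.01238374]), 'gripper_width': 0.08809383430520859} 0.0187
scene pot 0.56 [252. 358.] 6787 [[0.559, -0.307, 0.023], [0.638, -0.245, 0.1], [0.694, -0.164, 0.185]]
scene plug_center 0.78 [422. 241.] 273 [[0.641, 0.224, 0.005], [0.657, 0.232, 0.033], [0.669, 0.248, 0.053]]
scene plug_center 0.67 [369. 244.] 299 [[0.557, 0.132, 0.003], [0.574, 0.142
[... 1340 characters left out ...]
9.] 142 [[0.619, -0.204, 0.167], [0.627, -0.167, 0.185], [0.639, -0.134, 0.192]]
side cam_right 0.65 [313. 124.] 227 [[0.601, -0.566, -0.001], [0.611, -0.287, 0.178], [0.647, -0.25, 0.186]]
side bowl 0.76 [392. 289.] 1436 [[0.385, -0.016, 0.003], [0.421, 0.011, 0.021], [0.46, 0.064, 0.041]]
side bowl 0.24 [313. 122.] 153 [[0.601, -0.323, 0.166], [0.611, -0.287, 0.18], [0.62, -0.252, 0.186]]
side jar 0.82 [246. 282.] 1049 [[0.686, 0.019, 0.003], [0.708, 0.053, 0.054], [0.735, 0.066, 0.071]]
side jar 0.41 [395. 290.] 1455 [[0.384, -0.016, 0.003], [0.42, 0.011, 0.021], [0.461, 0.064, 0.041]]
side mould_block 0.93 [307. 275.] 927 [[0.563, -0.03, 0.0], [0.597, 0.001, 0.028], [0.632, 0.02, 0.032]]
```

```bash
python3 - <<'E'
import cv2,numpy as np
a=cv2.imread("pics/scene0.png");b=cv2.imread("pics/side0.png")
A=cv2.resize(a[180:460,150:450],None,fx=1.33,fy=1.33,interpolation=cv2.INTER_CUBIC)
B=cv2.resize(b[80:460,170:470],A.shape[1::-1] if 0 else (399,505),interpolation=cv2.INTER_CUBIC)
A=cv2.copyMakeBorder(A,0,505-A.shape[0],0,0,cv2.BORDER_CONSTANT)
cv2.imwrite("pics/v1.png",np.hstack([A,B]))
E
```

```text
(no output)
```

View pics/v1.png

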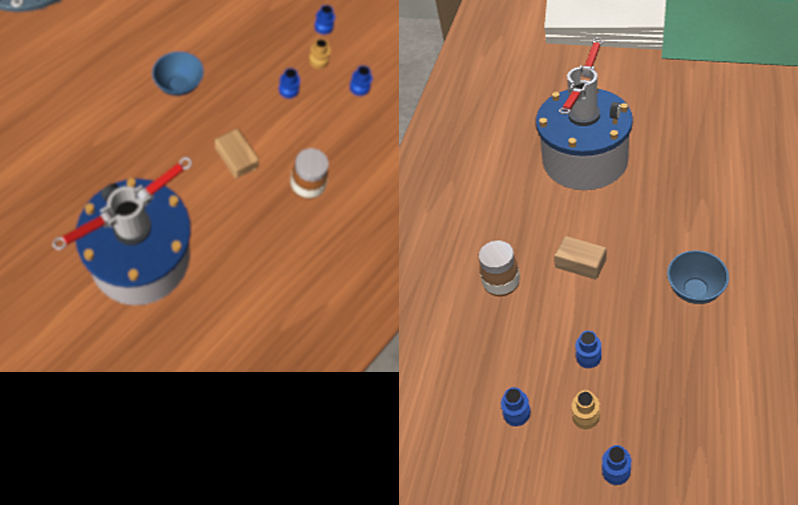

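The picture shows the brass plug at scene pixel (390,218), with three blue look-alikes around it. The pot's coupler is at about (245,338), and both arms are up.

```bash
python3 - <<'E'
from h import *
for n in ("scene","side"):
    im,d=camera(n); hsv=cv2.cvtColor(im,cv2.COLOR_BGR2HSV); H,S,V=[hsv[...,i].astype(int) for i in range(3)]
    full=np.ones(d.shape,bool); v,u=np.nonzero(d>0); P=pts(n,d,full); h,s,vv=H[v,u],S[v,u],V[v,u]
    near=(abs(P[:,0]-.565)<.035)&(abs(P[:,1]-.235)<.035)
    top=near&(P[:,2]>.046); print(n,"knob top",top.sum(),np.round((P[top].min(0)+P[top].max(0))/2,4),np.round(P[top].mean(0),4),np.ptp(P[top],axis=0))
    bp=P[near&(P[:,2]>.004)&(P[:,2]<.03)]; 
    if len(bp): print("body",bp.min(0),bp.max(0))
    rp=(np.hypot(P[:,0]-.62,P[:,1]+.23)<.11)
    lid=rp&(abs(P[:,2]-.1)<.006)&(h>100)&(h<130)&(s>100); L=P[lid]
    c=cv2.minEnclosingCircle(L[:,:2].astype(np.float32)); print("lid",lid.sum(),c,np.median(L[:,2]))
    red=rp&((h<6)|(h>174))&(s>170)&(P[:,2]>.15)
    for sgn in(1,-1):
        R=P[red&(sgn*(P[:,1]+.23)>0)]; 
        if len(R): print("red",sgn,len(R),R.mean(0).round(4),R[np.argmax(sgn*R[:,1])].round(4))
    R=P[red]; q=cv2.fitLine(R[:,:2].astype(np.float32),cv2.DIST_HUBER,0,.01,.01).ravel(); print("line",q)
    rim=rp&(P[:,2]>.178)&(P[:,2]<.197)&(s<60); R=P[rim]; print("rim",len(R),(np.percentile(R,2,axis=0)+np.percentile(R,98,axis=0))/2,np.percentile(R[:,2],[50,90,98]))
E
```

```text
scene knob top 79 [0.5637 0.235  0.0509] [0.5637 0.2344 0.0507] [0.02339259 0.02575252 0.00848235]
body [0.53490956 0.20781321 0.00401717] [0.58118079 0.24759503 0.02965919]
lid 3279 ((0.6201286315917969, -0.2334141880273819), 0.07945438474416733) 0.099683889275556
red 1 194 [ 0.6303 -0.1759  0.1847] [ 0.6276 -0.1506  0.189 ]
red -1 204 [ 0.6118 -0.2957  0.182 ] [ 0.6117 -0.3208  0.1844]
line [ 0.15200926  0.98837906  0.6208197  -0.23730226]
rim 338 [ 0.62099578 -0.23547776  0.18488646] [0.18218724 0.18595551 0.1916278 ]
side knob top 167 [0.5608 0.2381 0.0497] [0.561  0.2387 0.0504] [0.02228343 0.02412496 0.00730694]
body [0.54363943 0.22294437 0.00403599] [0.57730416 0.25613476 0.02999538]
lid 1852 ((0.6167199015617371, -0.22903867065906525), 0.0813557431101799) 0.0993411691176604
red 1 73 [ 0.6264 -0.173   0.1845] [ 0.6336 -0.1485  0.1931]
red -1 25 [ 0.6068 -0.2908  0.18  ] [ 0.6072 -0.3181  0.1849]
line [ 0.1693854   0.98554987  0.6271164  -0.16735955]
rim 180 [ 0.61831129 -0.23230779  0.18505283] [0.18249747 0.18760206 0.19200361]
```

Call:
{"api": "apply_moves", "payload": {"series": [{"x":29.5,"y":-25,"z":-3,"rz":-0.113,"jaw":50},{"x":29.5,"y":-25,"z":-3,"rz":-0.113,"jaw":50},{"x":29.5,"y":-25,"z":-3,"rz":-0.113,"jaw":50},{"x":29.5,"y":-25,"z":-3,"rz":-0.113,"jaw":50},{"x":29.5,"y":-25,"z":-3,"rz":-0.113,"jaw":50},{"x":29.5,"y":-25,"z":-3,"rz":-0.113,"jaw":50},{"x":29.5,"y":-25,"z":-3,"rz":-0.113,"jaw":50},{"x":29.5,"y":-25,"z":-3,"rz":-0.113,"jaw":50},{"x":29.5,"y":-25,"z":-3,"rz":-0.113,"jaw":50},{"x":29.5,"y":-25,"z":-3,"rz":-0.113,"jaw":50},{"x":29.5,"y":-25,"z":-3,"rz":-0.113,"jaw":50},{"x":29.5,"y":-25,"z":-3,"rz":-0.113,"jaw":50},{"jaw":50},{"jaw":50},{"jaw":50}]}}

```text
validation failed for argument at $.se...
```

```bash
cat > w.py <<'E'
from h import *
def look(fn):
    s=sense(); im,d=camera("wrist"); cv2.imwrite(fn,im)
    P=np.full(d.shape+(3,),np.nan); P[d>0]=pts("wrist",d,np.ones(d.shape,bool),s)
    return s,im,d,P
E
python3 - <<'E'
from w import *
print(camera_info("wrist"))
s,im,d,P=look("pics/w1.png"); print(s["tool_pos"],s["tcp_rot"].round(4),s["joint_pos"],s["contact_force"])
hsv=cv2.cvtColor(im,cv2.COLOR_BGR2HSV)
m=(P[...,2]>.045)&(P[...,2]<.058)&(np.hypot(P[...,0]-.5625,P[...,1]-.2365)<.03)
Q=P[m]; print(m.sum(), cv2.minEnclosingCircle(Q[:,:2].astype(np.float32)),Q.mean(0),np.ptp(Q,axis=0))
E
```

```text
{'K': array([[413.7064145 ,   0.        , 321.13062855],
       [  0.        , 413.7064145 , 236.52141743],
       [  0.        ,   0.        ,   1.        ]]), 'mount': array([[-8.03362261e-05, -9.56226957e-01, -2.92626042e-01,
         7.55291627e-02],
       [ 9.99999997e-01, -7.89951171e-05, -1.63996525e-05,
         1.69448134e-04],
       [-7.43423866e-06, -2.92626042e-01,  9.56226960e-01,
        -1.46189879e-01],
       [ 0.00000000e+00,  0.00000000e+00,  0.00000000e+00,
         1.00000000e+00]])}
[0.20833656 0.5359366  0.23872129] [[-0.932   0.3624  0.    ]
 [ 0.3624  0.932  -0.    ]
 [-0.     -0.     -1.    ]] [ 9.93716364e-01  1.80773804e-01  1.60701634e+00 -8.50152532e-06
  1.35380373e+00 -2.06278389e-01] [-0.01639385 -0.23673299  0.64558329]<stdin>:6: RuntimeWarning: Mean of empty slice.
  ret = um.true_divide(
Traceback (most recent call last):
ValueError: zero-size array to reduction operation maximum which has no identity
```

View pics/w1.png

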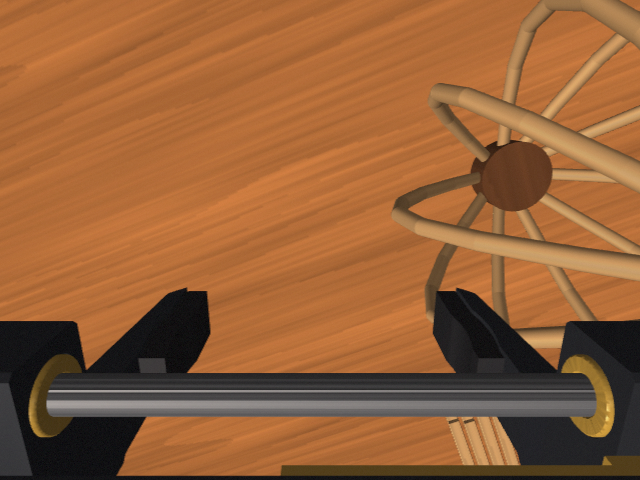

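The move was refused, so the picture shows the start pose: open fingers over bare bench, with a wire-frame object at right. I'll retry with every key given.

Call:
{"api": "apply_moves", "payload": {"series": [{"x":29.5,"y":-25.0,"z":-3.0,"rx":0.0,"ry":0.0,"rz":-0.113,"jaw":50.0}]}}

```text
t: 1.03
tool_pos: [0.2347, 0.5137, 0.2364]
tcp_rot: [[-0.888, 0.46, -0.001], [0.46, 0.888, 0.003], [0.002, 0.002, -1.0]]
contact_force: [0.4, -0.5, -0.9]
gripper_width: 0.0837
```

Call:
{"api": "apply_moves", "payload": {"series": [{"x":29.5,"y":-25,"z":-3,"rx":0,"ry":0,"rz":-0.113,"jaw":50},{"x":29.5,"y":-25,"z":-3,"rx":0,"ry":0,"rz":-0.113,"jaw":50},{"x":29.5,"y":-25,"z":-3,"rx":0,"ry":0,"rz":-0.113,"jaw":50},{"x":29.5,"y":-25,"z":-3,"rx":0,"ry":0,"rz":-0.113,"jaw":50},{"x":29.5,"y":-25,"z":-3,"rx":0,"ry":0,"rz":-0.113,"jaw":50},{"x":29.5,"y":-25,"z":-3,"rx":0,"ry":0,"rz":-0.113,"jaw":50},{"x":29.5,"y":-25,"z":-3,"rx":0,"ry":0,"rz":-0.113,"jaw":50},{"x":29.5,"y":-25,"z":-3,"rx":0,"ry":0,"rz":-0.113,"jaw":50},{"x":29.5,"y":-25,"z":-3,"rx":0,"ry":0,"rz":-0.113,"jaw":50},{"x":29.5,"y":-25,"z":-3,"rx":0,"ry":0,"rz":-0.113,"jaw":50},{"x":29.5,"y":-25,"z":-3,"rx":0,"ry":0,"rz":-0.112,"jaw":50},{"x":0,"y":0,"z":0,"rx":0,"ry":0,"rz":0,"jaw":50},{"x":0,"y":0,"z":0,"rx":0,"ry":0,"rz":0,"jaw":50}]}}

```text
t: 2.12
tool_pos: [0.5634, 0.2342, 0.2021]
tcp_rot: [[0.157, 0.988, -0.001], [0.988, -0.157, -0.0], [-0.0, -0.001, -1.0]]
contact_force: [-0.2, -0.1, 0.6]
gripper_width: 0.0502
```

```bash

python3 - <<'E'
from w import *
s,im,d,P=look("pics/w2.png"); print(s["t"],s["tool_pos"],s["tcp_rot"].round(4),s["joint_pos"],s["contact_force"])
m=(P[...,2]>.045)&(P[...,2]<.058)&(np.hypot(P[...,0]-.5625,P[...,1]-.2365)<.03)
Q=P[m]; print(m.sum(), cv2.minEnclosingCircle(Q[:,:2].astype(np.float32)),Q.mean(0),np.ptp(Q,axis=0))
E
```

```text
2.1167 [0.56343758 0.23419684 0.20213544] [[ 1.573e-01  9.876e-01 -8.000e-04]
 [ 9.876e-01 -1.573e-01 -1.000e-04]
 [-2.000e-04 -8.000e-04 -1.000e+00]] [1.99605829e-01 2.91294463e-01 1.54927959e+00 8.89923043e-05
 1.30186435e+00 3.57501956e-01] [-0.20511618 -0.06853668  0.55520446]
829 ((0.5623509287834167, 0.23768137395381927), 0.0120960408821702) [0.56227592 0.23817299 0.05125376] [0.0233966  0.02368171 0.00839751]
```

View pics/w2.png

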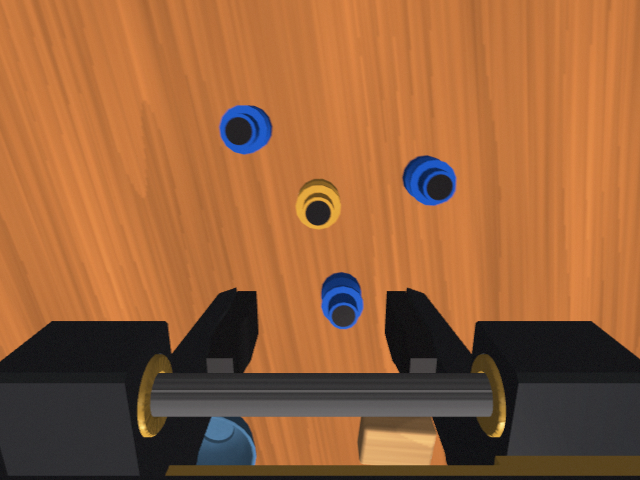

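Wrist view: brass plug at (318,205), clear of the three blue ones and between the finger lanes. Its knob radius measures 12.1 mm and its height 51 mm, both as given. Descending to grip the knob.

Call:
{"api": "apply_moves", "payload": {"series": [{"x":-1,"y":3.5,"z":-30,"rx":0,"ry":0,"rz":0,"jaw":50},{"x":0,"y":0,"z":-35,"rx":0,"ry":0,"rz":0,"jaw":50},{"x":0,"y":0,"z":-35,"rx":0,"ry":0,"rz":0,"jaw":50},{"x":0,"y":0,"z":-35,"rx":0,"ry":0,"rz":0,"jaw":50},{"x":0,"y":0,"z":-20,"rx":0,"ry":0,"rz":0,"jaw":50},{"x":0,"y":0,"z":-10,"rx":0,"ry":0,"rz":0,"jaw":50},{"x":0,"y":0,"z":-2,"rx":0,"ry":0,"rz":0,"jaw":50},{"x":0,"y":0,"z":0,"rx":0,"ry":0,"rz":0,"jaw":50},{"x":0,"y":0,"z":0,"rx":0,"ry":0,"rz":0,"jaw":50}]}}

```text
t: 2.92
tool_pos: [0.5624, 0.2403, 0.0376]
tcp_rot: [[0.153, 0.988, 0.003], [0.988, -0.153, 0.001], [0.001, 0.003, -1.0]]
contact_force: [-0.2, -0.7, 0.2]
gripper_width: 0.05
```

Call:
{"api": "apply_moves", "payload": {"series": [{"x":0,"y":0,"z":0,"rx":0,"ry":0,"rz":0,"jaw":10},{"x":0,"y":0,"z":0,"rx":0,"ry":0,"rz":0,"jaw":10},{"x":0,"y":0,"z":0,"rx":0,"ry":0,"rz":0,"jaw":10},{"x":0,"y":0,"z":0,"rx":0,"ry":0,"rz":0,"jaw":10},{"x":0,"y":0,"z":0,"rx":0,"ry":0,"rz":0,"jaw":10},{"x":0,"y":0,"z":0,"rx":0,"ry":0,"rz":0,"jaw":10}]}}

```text
t: 3.42
tool_pos: [0.5619, 0.2395, 0.0364]
tcp_rot: [[0.154, 0.988, 0.001], [0.988, -0.154, 0.0], [0.0, 0.001, -1.0]]
contact_force: [-0.3, 0.3, 3.4]
gripper_width: 0.0229
```

Call:
{"api": "apply_moves", "payload": {"series": [{"x":0,"y":0,"z":20,"rx":0,"ry":0,"rz":0,"jaw":10},{"x":0,"y":0,"z":40,"rx":0,"ry":0,"rz":0,"jaw":10},{"x":0,"y":0,"z":40,"rx":0,"ry":0,"rz":0,"jaw":10},{"x":0,"y":0,"z":40,"rx":0,"ry":0,"rz":0,"jaw":10},{"x":0,"y":0,"z":40,"rx":0,"ry":0,"rz":0,"jaw":10},{"x":0,"y":0,"z":40,"rx":0,"ry":0,"rz":0,"jaw":10},{"x":0,"y":0,"z":20,"rx":0,"ry":0,"rz":0,"jaw":10}]}}

```text
t: 4.0
tool_pos: [0.5626, 0.2398, 0.2811]
tcp_rot: [[0.154, 0.988, 0.006], [0.988, -0.154, 0.001], [0.002, 0.006, -1.0]]
contact_force: [1.2, -0.2, -2.2]
gripper_width: 0.0229
```

Call:
{"api": "apply_moves", "payload": {"series": [{"x":2,"y":-15,"z":0,"rx":0,"ry":0,"rz":0,"jaw":10},{"x":4,"y":-35,"z":0,"rx":0,"ry":0,"rz":0,"jaw":10},{"x":4,"y":-35,"z":0,"rx":0,"ry":0,"rz":0,"jaw":10},{"x":4,"y":-35,"z":0,"rx":0,"ry":0,"rz":0,"jaw":10},{"x":4,"y":-35,"z":0,"rx":0,"ry":0,"rz":0,"jaw":10},{"x":4,"y":-35,"z":0,"rx":0,"ry":0,"rz":0,"jaw":10},{"x":4,"y":-35,"z":0,"rx":0,"ry":0,"rz":0,"jaw":10},{"x":4,"y":-35,"z":0,"rx":0,"ry":0,"rz":0,"jaw":10},{"x":4,"y":-35,"z":0,"rx":0,"ry":0,"rz":0,"jaw":10},{"x":4,"y":-35,"z":0,"rx":0,"ry":0,"rz":0,"jaw":10},{"x":4,"y":-35,"z":0,"rx":0,"ry":0,"rz":0,"jaw":10},{"x":4,"y":-35,"z":0,"rx":0,"ry":0,"rz":0,"jaw":10},{"x":4,"y":-35,"z":0,"rx":0,"ry":0,"rz":0,"jaw":10},{"x":4,"y":-30,"z":0,"rx":0,"ry":0,"rz":0,"jaw":10},{"x":3,"y":-10,"z":0,"rx":0,"ry":0,"rz":0,"jaw":10},{"x":0,"y":0,"z":0,"rx":0,"ry":0,"rz":0,"jaw":10},{"x":0,"y":0,"z":0,"rx":0,"ry":0,"rz":0,"jaw":10}]}}

```text
t: 5.42
tool_pos: [0.6179, -0.2352, 0.2746]
tcp_rot: [[0.155, 0.988, -0.002], [0.988, -0.155, 0.002], [0.001, -0.002, -1.0]]
contact_force: [-1.0, 0.5, -2.6]
gripper_width: 0.0234
```

```bash

cat > pot.py <<'E'
from w import *
import sys
fn=sys.argv[1]
s,im,d,P=look(fn); print(s["t"],s["tool_pos"],s["tcp_rot"].round(4).tolist(),s["contact_force"],s["gripper_width"])
Z=P[...,2]; r=np.hypot(P[...,0]-.619,P[...,1]+.231)
for lo in np.arange(.176,.2,.002):
    print(round(lo,3),((Z>lo)&(Z<lo+.002)&(r<.03)).sum(),end=' ')
m=(Z>.178)&(Z<.198)&(r<.035); Q=P[m]
hsv=cv2.cvtColor(im,cv2.COLOR_BGR2HSV); red=((hsv[...,0]<6)|(hsv[...,0]>174))&(hsv[...,1]>150)&(Z>.15)&(r<.12)
R=P[red]
if len(R): print("red",cv2.fitLine(R[:,:2].astype(np.float32),cv2.DIST_HUBER,0,.01,.01).ravel(),len(R),R.min(0),R.max(0))
np.savez("pics/pot.npz",P=P,im=im)
E
python3 pot.py pics/w3.png
```

```text
5.4167 [ 0.61787835 -0.23517399  0.2745889 ] [[0.1553, 0.9879, -0.0017], [0.9879, -0.1553, 0.0017], [0.0015, -0.0019, -1.0]] [-1.04008036  0.47443407 -2.62510212] 0.023386422651820376
0.176 175 0.178 271 0.18 219 0.182 591 0.184 310 0.186 0 0.188 0 0.19 0 0.192 0 0.194 0 0.196 0 0.198 0 0.2 0 red [ 0.15197049  0.988385    0.62925524 -0.16927701] 2023 [ 0.60135336 -0.31955216  0.17762376] [ 0.63816134 -0.14672552  0.19327573]
```

View pics/w3.png

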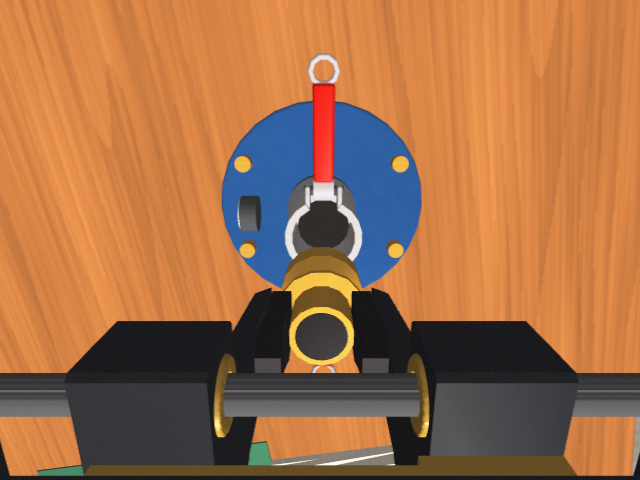

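Plug is held upright at (320,300). The coupler mouth is at (322,225), with the near half hidden by the plug, and the left arm is up. Next I fit the rim and the held plug.

```bash
cat > fit.py <<'E'
from h import *
from scipy.optimize import least_squares
D=np.load("pics/pot.npz");P=D["P"];im=D["im"];s=sense()
hsv=cv2.cvtColor(im,cv2.COLOR_BGR2HSV);Z=P[...,2]
r=np.hypot(P[...,0]-.619,P[...,1]+.231)
ring=(Z>.1815)&(Z<.1875)&(r<.032)&(hsv[...,1]<60)&(hsv[...,2]>120)
Q=P[ring]; print("rim",len(Q),np.percentile(Q[:,2],[5,50,90,97]))
# annulus fit: mid radius 20.9
f=lambda c:np.maximum(abs(np.hypot(Q[:,0]-c[0],Q[:,1]-c[1])-.0209)-.0021,0)*1e3
for c0 in ((.619,-.231),(.622,-.236)):
    o=least_squares(f,c0,loss="soft_l1");print("rim centre",o.x,o.cost)
hh=np.hypot(P[...,0]-s["tool_pos"][0],P[...,1]-s["tool_pos"][1])
R=np.array(s["tcp_rot"])
br=(hsv[...,0]>15)&(hsv[...,0]<32)&(hsv[...,1]>120)&(hh<.03)&(Z>.2)
B=(P[br]-s["tool_pos"])@R
print("brass tool z pct",np.percentile(B[:,2],[1,50,99]).round(4))
top=B[B[:,2]<-.013]; print("knob top",len(top),cv2.minEnclosingCircle(top[:,:2].astype(np.float32)),np.median(top[:,2]))
for lo,hi,rad in((-.012,0,.012),(.003,.03,None)):
    q=B[(B[:,2]>lo)&(B[:,2]<hi)];print(lo,len(q),np.percentile(q,[1,99],axis=0).round(4).tolist())
E
python3 fit.py
```

```text
rim 934 [0.18201135 0.1836809  0.18456703 0.18498931]
rim centre [ 0.61986408 -0.23103069] 167.80494676147248
rim centre [ 0.61986408 -0.2310307 ] 167.804946761471
brass tool z pct [-0.0924 -0.0147  0.032 ]
knob top 5541 ((0.010822403244674206, -0.00010832618863787502), 0.025922434404492378) -0.09003564147617099
-0.012 833 [[0.0, -0.0113, -0.0119], [0.0094, 0.0115, -0.0001]]
0.003 2458 [[0.0004, -0.0159, 0.0031], [0.015, 0.0162, 0.0294]]
```

Call:
{"api": "apply_moves", "payload": {"series": [{"x":2.3,"y":6.4,"z":-10,"rx":0,"ry":0,"rz":0,"jaw":10},{"x":0,"y":0,"z":-20,"rx":0,"ry":0,"rz":0,"jaw":10},{"x":0,"y":0,"z":-12,"rx":0,"ry":0,"rz":0,"jaw":10},{"x":0,"y":0,"z":-5,"rx":0,"ry":0,"rz":0,"jaw":10},{"x":0,"y":0,"z":0,"rx":0,"ry":0,"rz":0,"jaw":10},{"x":0,"y":0,"z":0,"rx":0,"ry":0,"rz":0,"jaw":10},{"x":0,"y":0,"z":0,"rx":0,"ry":0,"rz":0,"jaw":10}]}}

```text
t: 6.05
tool_pos: [0.6212, -0.2291, 0.2298]
tcp_rot: [[0.154, 0.988, 0.001], [0.988, -0.154, -0.001], [-0.001, 0.001, -1.0]]
contact_force: [-0.1, -1.1, -1.5]
gripper_width: 0.0232
```

Call:
{"api": "apply_moves", "payload": {"series": [{"x":-0.5,"y":0,"z":-3,"rx":0,"ry":0,"rz":0,"jaw":10},{"x":0,"y":0,"z":-2,"rx":0,"ry":0,"rz":0,"jaw":10},{"x":0,"y":0,"z":-1,"rx":0,"ry":0,"rz":0,"jaw":10},{"x":0,"y":0,"z":-1,"rx":0,"ry":0,"rz":0,"jaw":10},{"x":0,"y":0,"z":-1,"rx":0,"ry":0,"rz":0,"jaw":10},{"x":0,"y":0,"z":0,"rx":0,"ry":0,"rz":0,"jaw":10}]}}

```text
t: 6.55
tool_pos: [0.62, -0.2292, 0.2205]
tcp_rot: [[0.155, 0.988, -0.0], [0.988, -0.155, 0.0], [0.0, -0.0, -1.0]]
contact_force: [-0.6, -0.3, -3.0]
gripper_width: 0.0227
```

Call:
{"api": "apply_moves", "payload": {"series": [{"x":0,"y":0,"z":-1,"rx":0,"ry":0,"rz":0,"jaw":10},{"x":0,"y":0,"z":0,"rx":0,"ry":0,"rz":0,"jaw":10}]}}

```text
t: 6.72
tool_pos: [0.6201, -0.2292, 0.2196]
tcp_rot: [[0.154, 0.988, -0.0], [0.988, -0.154, 0.0], [0.0, -0.0, -1.0]]
contact_force: [0.6, -0.5, -1.9]
gripper_width: 0.0229
```

Call:
{"api": "apply_moves", "payload": {"series": [{"x":0,"y":0,"z":-1,"rx":0,"ry":0,"rz":0,"jaw":10},{"x":0,"y":0,"z":0,"rx":0,"ry":0,"rz":0,"jaw":10}]}}

```text
t: 6.88
tool_pos: [0.6201, -0.2292, 0.2186]
tcp_rot: [[0.154, 0.988, -0.0], [0.988, -0.154, -0.0], [-0.0, -0.0, -1.0]]
contact_force: [0.1, -0.9, -2.5]
gripper_width: 0.0229
```

Call:
{"api": "apply_moves", "payload": {"series": [{"x":0,"y":0,"z":-1,"rx":0,"ry":0,"rz":0,"jaw":10},{"x":0,"y":0,"z":0,"rx":0,"ry":0,"rz":0,"jaw":10}]}}

```text
t: 7.05
tool_pos: [0.6202, -0.2294, 0.2182]
tcp_rot: [[0.154, 0.988, 0.0], [0.988, -0.154, -0.001], [-0.001, 0.001, -1.0]]
contact_force: [-1.6, -0.4, -0.4]
gripper_width: 0.023
```

Call:
{"api": "apply_moves", "payload": {"series": [{"x":-0.5,"y":0,"z":-1,"rx":0,"ry":0,"rz":0,"jaw":10},{"x":0,"y":0,"z":0,"rx":0,"ry":0,"rz":0,"jaw":10}]}}

```text
t: 7.22
tool_pos: [0.6198, -0.2295, 0.2171]
tcp_rot: [[0.154, 0.988, 0.001], [0.988, -0.154, -0.001], [-0.001, 0.001, -1.0]]
contact_force: [-0.5, -1.5, -1.4]
gripper_width: 0.023
```

Call:
{"api": "apply_moves", "payload": {"series": [{"x":0,"y":0,"z":-1,"rx":0,"ry":0,"rz":0,"jaw":10},{"x":0,"y":0,"z":0,"rx":0,"ry":0,"rz":0,"jaw":10}]}}

```text
t: 7.38
tool_pos: [0.6196, -0.2294, 0.2153]
tcp_rot: [[0.155, 0.988, -0.0], [0.988, -0.155, -0.0], [-0.0, -0.0, -1.0]]
contact_force: [1.3, -0.8, -0.8]
gripper_width: 0.023
```

Call:
{"api": "apply_moves", "payload": {"series": [{"x":0.2,"y":-0.3,"z":-1,"rx":0,"ry":0,"rz":0,"jaw":10},{"x":0,"y":0,"z":-1,"rx":0,"ry":0,"rz":0,"jaw":10},{"x":0,"y":0,"z":0,"rx":0,"ry":0,"rz":0,"jaw":10}]}}

```text
t: 7.63
tool_pos: [0.6197, -0.2295, 0.2132]
tcp_rot: [[0.155, 0.988, -0.001], [0.988, -0.155, 0.0], [0.0, -0.001, -1.0]]
contact_force: [0.1, -2.1, -2.6]
gripper_width: 0.0231
```

Call:
{"api": "apply_moves", "payload": {"series": [{"x":0,"y":0,"z":-1,"rx":0,"ry":0,"rz":0,"jaw":10},{"x":0,"y":0,"z":-1,"rx":0,"ry":0,"rz":0,"jaw":10},{"x":0,"y":0,"z":0,"rx":0,"ry":0,"rz":0,"jaw":10}]}}

```text
t: 7.88
tool_pos: [0.6197, -0.2295, 0.2114]
tcp_rot: [[0.154, 0.988, -0.0], [0.988, -0.154, 0.0], [0.0, -0.0, -1.0]]
contact_force: [-1.1, -1.5, -1.9]
gripper_width: 0.0233
```

Call:
{"api": "apply_moves", "payload": {"series": [{"x":-0.2,"y":-0.5,"z":-2,"rx":0,"ry":0,"rz":0,"jaw":10},{"x":0,"y":0,"z":-2,"rx":0,"ry":0,"rz":0,"jaw":10},{"x":0,"y":0,"z":-2,"rx":0,"ry":0,"rz":0,"jaw":10},{"x":0,"y":0,"z":-2,"rx":0,"ry":0,"rz":0,"jaw":10},{"x":0,"y":0,"z":0,"rx":0,"ry":0,"rz":0,"jaw":10}]}}

```text
t: 8.3
tool_pos: [0.6196, -0.2298, 0.203]
tcp_rot: [[0.154, 0.988, -0.0], [0.988, -0.154, 0.0], [0.0, -0.0, -1.0]]
contact_force: [0.6, -1.5, -3.2]
gripper_width: 0.0229
```

Call:
{"api": "apply_moves", "payload": {"series": [{"x":0,"y":0,"z":-2,"rx":0,"ry":0,"rz":0,"jaw":10},{"x":0,"y":0,"z":-2,"rx":0,"ry":0,"rz":0,"jaw":10},{"x":0,"y":0,"z":-2,"rx":0,"ry":0,"rz":0,"jaw":10},{"x":0,"y":0,"z":0,"rx":0,"ry":0,"rz":0,"jaw":10}]}}

```text
t: 8.63
tool_pos: [0.6195, -0.2298, 0.1971]
tcp_rot: [[0.154, 0.988, -0.0], [0.988, -0.154, 0.0], [0.0, -0.0, -1.0]]
contact_force: [0.4, -1.2, -2.3]
gripper_width: 0.0229
```

Call:
{"api": "apply_moves", "payload": {"series": [{"x":0,"y":0,"z":-1.5,"rx":0,"ry":0,"rz":0,"jaw":10},{"x":0,"y":0,"z":-1.5,"rx":0,"ry":0,"rz":0,"jaw":10},{"x":0,"y":0,"z":0,"rx":0,"ry":0,"rz":0,"jaw":10}]}}

```text
t: 8.88
tool_pos: [0.6196, -0.2299, 0.1944]
tcp_rot: [[0.154, 0.988, -0.0], [0.988, -0.154, 0.0], [0.0, -0.0, -1.0]]
contact_force: [0.6, -1.8, -2.4]
gripper_width: 0.0231
```

Call:
{"api": "apply_moves", "payload": {"series": [{"x":0,"y":-0.3,"z":-1,"rx":0,"ry":0,"rz":0,"jaw":10},{"x":0,"y":0,"z":0,"rx":0,"ry":0,"rz":0,"jaw":10}]}}

```text
t: 9.05
tool_pos: [0.6196, -0.2301, 0.1934]
tcp_rot: [[0.154, 0.988, -0.0], [0.988, -0.154, 0.0], [0.0, -0.0, -1.0]]
contact_force: [-0.0, 0.0, -2.3]
gripper_width: 0.0232
```

Call:
{"api": "apply_moves", "payload": {"series": [{"x":0,"y":0,"z":-1,"rx":0,"ry":0,"rz":0,"jaw":10},{"x":0,"y":0,"z":0,"rx":0,"ry":0,"rz":0,"jaw":10}]}}

```text
t: 9.22
tool_pos: [0.6196, -0.2301, 0.1925]
tcp_rot: [[0.154, 0.988, -0.0], [0.988, -0.154, 0.0], [0.0, -0.0, -1.0]]
contact_force: [-0.1, -0.7, -2.9]
gripper_width: 0.0228
```

Call:
{"api": "apply_moves", "payload": {"series": [{"x":0,"y":0,"z":-1,"rx":0,"ry":0,"rz":0,"jaw":10},{"x":0,"y":0,"z":0,"rx":0,"ry":0,"rz":0,"jaw":10}]}}

```text
t: 9.38
tool_pos: [0.6197, -0.2302, 0.1917]
tcp_rot: [[0.154, 0.988, 0.0], [0.988, -0.154, 0.0], [0.0, 0.0, -1.0]]
contact_force: [-0.2, -0.5, -2.0]
gripper_width: 0.023
```

Call:
{"api": "apply_moves", "payload": {"series": [{"x":0,"y":0,"z":-1,"rx":0,"ry":0,"rz":0,"jaw":10},{"x":0,"y":0,"z":0,"rx":0,"ry":0,"rz":0,"jaw":10}]}}

```text
t: 9.55
tool_pos: [0.6198, -0.2303, 0.1914]
tcp_rot: [[0.154, 0.988, 0.0], [0.988, -0.154, -0.0], [-0.0, 0.001, -1.0]]
contact_force: [-1.8, -0.3, 1.7]
gripper_width: 0.0228
```

Call:
{"api": "apply_moves", "payload": {"series": [{"x":0,"y":0,"z":-1,"rx":0,"ry":0,"rz":0,"jaw":10},{"x":0,"y":0,"z":0,"rx":0,"ry":0,"rz":0,"jaw":10}]}}

```text
t: 9.72
tool_pos: [0.6198, -0.2304, 0.1905]
tcp_rot: [[0.154, 0.988, 0.001], [0.988, -0.154, -0.0], [-0.0, 0.001, -1.0]]
contact_force: [-1.9, 0.3, 4.5]
gripper_width: 0.0232
```

Call:
{"api": "apply_moves", "payload": {"series": [{"x":0,"y":0,"z":-1,"rx":0,"ry":0,"rz":0,"jaw":10},{"x":0,"y":0,"z":0,"rx":0,"ry":0,"rz":0,"jaw":10}]}}

```text
t: 9.88
tool_pos: [0.6199, -0.2304, 0.1895]
tcp_rot: [[0.154, 0.988, 0.001], [0.988, -0.154, -0.0], [-0.0, 0.001, -1.0]]
contact_force: [-3.2, 1.0, 5.8]
gripper_width: 0.0233
```

Call:
{"api": "apply_moves", "payload": {"series": [{"x":0,"y":0,"z":-1,"rx":0,"ry":0,"rz":0,"jaw":10},{"x":0,"y":0,"z":0,"rx":0,"ry":0,"rz":0,"jaw":10}]}}

```text
t: 10.05
tool_pos: [0.6199, -0.2304, 0.1887]
tcp_rot: [[0.154, 0.988, 0.001], [0.988, -0.154, -0.001], [-0.0, 0.001, -1.0]]
contact_force: [-2.4, 0.5, 6.4]
gripper_width: 0.0231
```

Call:
{"api": "apply_moves", "payload": {"series": [{"x":0,"y":0,"z":-1,"rx":0,"ry":0,"rz":0,"jaw":10},{"x":0,"y":0,"z":0,"rx":0,"ry":0,"rz":0,"jaw":10}]}}

```text
t: 10.22
tool_pos: [0.6199, -0.2304, 0.1879]
tcp_rot: [[0.154, 0.988, 0.001], [0.988, -0.154, -0.001], [-0.0, 0.001, -1.0]]
contact_force: [-2.5, -0.6, 7.0]
gripper_width: 0.0232
```

Call:
{"api": "apply_moves", "payload": {"series": [{"x":-0.2,"y":0,"z":-1,"rx":0,"ry":0,"rz":0,"jaw":10},{"x":0,"y":0,"z":0,"rx":0,"ry":0,"rz":0,"jaw":10}]}}

```text
t: 10.38
tool_pos: [0.6199, -0.2304, 0.1872]
tcp_rot: [[0.154, 0.988, 0.001], [0.988, -0.154, -0.001], [-0.001, 0.001, -1.0]]
contact_force: [-3.7, 1.5, 6.9]
gripper_width: 0.023
```

Call:
{"api": "apply_moves", "payload": {"series": [{"x":0,"y":0,"z":-1,"rx":0,"ry":0,"rz":0,"jaw":10},{"x":0,"y":0,"z":0,"rx":0,"ry":0,"rz":0,"jaw":10}]}}

```text
t: 10.55
tool_pos: [0.6199, -0.2305, 0.1864]
tcp_rot: [[0.154, 0.988, 0.002], [0.988, -0.154, -0.001], [-0.001, 0.002, -1.0]]
contact_force: [-3.2, 1.3, 8.5]
gripper_width: 0.0231
```

Call:
{"api": "apply_moves", "payload": {"series": [{"x":0,"y":0,"z":-0.7,"rx":0,"ry":0,"rz":0,"jaw":10},{"x":0,"y":0,"z":0,"rx":0,"ry":0,"rz":0,"jaw":10}]}}

```text
t: 10.72
tool_pos: [0.6199, -0.2305, 0.1863]
tcp_rot: [[0.154, 0.988, 0.002], [0.988, -0.154, -0.001], [-0.001, 0.002, -1.0]]
contact_force: [-4.6, 1.5, 11.7]
gripper_width: 0.0232
```

Call:
{"api": "apply_moves", "payload": {"series": [{"x":0,"y":0,"z":-0.7,"rx":0,"ry":0,"rz":0,"jaw":10},{"x":0,"y":0,"z":0,"rx":0,"ry":0,"rz":0,"jaw":10},{"x":0,"y":0,"z":0,"rx":0,"ry":0,"rz":0,"jaw":10}]}}

```text
t: 10.97
tool_pos: [0.6201, -0.2305, 0.1863]
tcp_rot: [[0.154, 0.988, 0.002], [0.988, -0.154, -0.001], [-0.001, 0.002, -1.0]]
contact_force: [-6.0, 3.0, 15.7]
gripper_width: 0.0227
```

The plug is on the hard stop: z holds at 0.1863 while the force climbs to 16 N. Now unload, release, rise and turn.

Call:
{"api": "apply_moves", "payload": {"series": [{"x":0,"y":0,"z":1.5,"rx":0,"ry":0,"rz":0,"jaw":10},{"x":0,"y":0,"z":0,"rx":0,"ry":0,"rz":0,"jaw":50},{"x":0,"y":0,"z":0,"rx":0,"ry":0,"rz":0,"jaw":50},{"x":0,"y":0,"z":0,"rx":0,"ry":0,"rz":0,"jaw":50},{"x":0,"y":0,"z":0,"rx":0,"ry":0,"rz":0,"jaw":50},{"x":0,"y":0,"z":5,"rx":0,"ry":0,"rz":0,"jaw":50},{"x":0,"y":0,"z":20,"rx":0,"ry":0,"rz":0,"jaw":50},{"x":0,"y":0,"z":35,"rx":0,"ry":0,"rz":0,"jaw":50},{"x":0,"y":0,"z":15,"rx":0,"ry":0,"rz":0,"jaw":50},{"x":0,"y":0,"z":0,"rx":0,"ry":0,"rz":0,"jaw":50},{"x":0,"y":0,"z":0,"rx":0,"ry":0,"rz":0,"jaw":50}]}}

```text
t: 11.88
tool_pos: [0.6199, -0.2305, 0.2609]
tcp_rot: [[0.154, 0.988, 0.002], [0.988, -0.154, -0.001], [-0.001, 0.002, -1.0]]
contact_force: [-0.3, -0.0, -1.3]
gripper_width: 0.0498
```

```bash
python3 - <<'E'
from w import *
s,im,d,P=look("pics/w4.png"); print(s["t"],s["tool_pos"],s["contact_force"]); Z=P[...,2]
r=np.hypot(P[...,0]-.6196,P[...,1]+.2327)
m=(Z>.192)&(Z<.215)&(r<.02); Q=P[m]; print(len(Q),cv2.minEnclosingCircle(Q[:,:2].astype(np.float32)),np.percentile(Q,[2,50,98],axis=0).round(4).tolist())
E
```

```text
11.8833 [ 0.6199498  -0.23052936  0.260939  ] [-0.34637641 -0.00657742 -1.328072  ]
1673 ((0.6197375059127808, -0.23208478093147278), 0.01211544033139944) [[0.6093, -0.2427, 0.1935], [0.62, -0.2307, 0.2016], [0.6306, -0.2206, 0.203]]
```

View pics/w4.png

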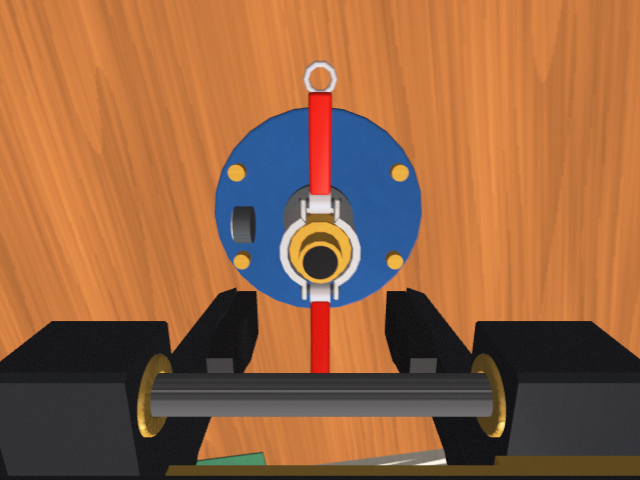

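Plug is seated: gold knob at (320,262), knob radius 12.1 mm, top at about 0.202, and both arms are still up. Turning the gripper across the arms.

Call:
{"api": "apply_moves", "payload": {"series": [{"x":-0.2,"y":-1.8,"z":0,"rx":0,"ry":0,"rz":-0.112,"jaw":88},{"x":0,"y":0,"z":0,"rx":0,"ry":0,"rz":-0.112,"jaw":88},{"x":0,"y":0,"z":0,"rx":0,"ry":0,"rz":-0.112,"jaw":88},{"x":0,"y":0,"z":0,"rx":0,"ry":0,"rz":-0.112,"jaw":88},{"x":0,"y":0,"z":0,"rx":0,"ry":0,"rz":-0.112,"jaw":88},{"x":0,"y":0,"z":0,"rx":0,"ry":0,"rz":-0.112,"jaw":88},{"x":0,"y":0,"z":0,"rx":0,"ry":0,"rz":-0.112,"jaw":88},{"x":0,"y":0,"z":0,"rx":0,"ry":0,"rz":-0.112,"jaw":88},{"x":0,"y":0,"z":0,"rx":0,"ry":0,"rz":-0.112,"jaw":88},{"x":0,"y":0,"z":0,"rx":0,"ry":0,"rz":-0.112,"jaw":88},{"x":0,"y":0,"z":0,"rx":0,"ry":0,"rz":-0.112,"jaw":88},{"x":0,"y":0,"z":0,"rx":0,"ry":0,"rz":-0.112,"jaw":88},{"x":0,"y":0,"z":0,"rx":0,"ry":0,"rz":-0.112,"jaw":88},{"x":0,"y":0,"z":0,"rx":0,"ry":0,"rz":-0.115,"jaw":88},{"x":0,"y":0,"z":0,"rx":0,"ry":0,"rz":0,"jaw":88},{"x":0,"y":0,"z":0,"rx":0,"ry":0,"rz":0,"jaw":88}]}}

```text
t: 13.27
tool_pos: [0.6185, -0.2317, 0.2579]
tcp_rot: [[0.988, -0.151, -0.003], [-0.151, -0.988, 0.002], [-0.003, -0.001, -1.0]]
contact_force: [-0.0, -0.0, -0.3]
gripper_width: 0.0882
```

```bash
cat > arms.py <<'E'
from w import *
import sys
s,im,d,P=look(sys.argv[1]); print(s["t"],s["tool_pos"].round(4),s["contact_force"].round(1),s["joint_pos"].round(2),s["gripper_width"]); Z=P[...,2]
r=np.hypot(P[...,0]-.6197,P[...,1]+.2323)
m=(Z>.192)&(Z<.215)&(r<.02); Q=P[m]; print("knob",len(Q),cv2.minEnclosingCircle(Q[:,:2].astype(np.float32)) if len(Q) else 0,np.percentile(Q[:,2],[50,95]))
R=np.array(s["tcp_rot"]); hsv=cv2.cvtColor(im,cv2.COLOR_BGR2HSV)
red=((hsv[...,0]<6)|(hsv[...,0]>174))&(hsv[...,1]>150)&(r<.12)&(Z>.09)
B=(P[red]-s["tool_pos"])@R
for g in (1,-1):
    q=B[(g*B[:,1]>.028)&(abs(B[:,0])<.02)]
    if len(q)>20: print("arm tool-y",g,len(q),"x med",np.median(q[:,0]).round(4),"line |y|,z:",np.round(np.polyfit(abs(q[:,1]),q[:,2],1),4),"y range",np.round(np.percentile(abs(q[:,1]),[2,98]),4),"z",np.round(np.percentile(q[:,2],[2,98]),4))
E
python3 arms.py pics/w5.png
```

```text
13.2667 [ 0.6185 -0.2317  0.2579] [-0.  -0.  -0.3] [-0.54  0.36  1.35  0.    1.44  1.18] 0.08821278508758601
knob 1728 ((0.619687557220459, -0.23282918334007263), 0.012416080571711063) [0.20163176 0.20271894]
arm tool-y 1 2111 x med 0.0023 line |y|,z: [-0.1414  0.0845] y range [0.0359 0.0874] z [0.0715 0.081 ]
arm tool-y -1 2186 x med 0.0027 line |y|,z: [-0.2365  0.0865] y range [0.0329 0.0835] z [0.0663 0.0795]
```

Call:
{"api": "apply_moves", "payload": {"series": [{"x":0,"y":-0.3,"z":-20,"rx":0,"ry":0,"rz":0,"jaw":88},{"x":0,"y":0,"z":-25,"rx":0,"ry":0,"rz":0,"jaw":88},{"x":0,"y":0,"z":-15,"rx":0,"ry":0,"rz":0,"jaw":88},{"x":0,"y":0,"z":0,"rx":0,"ry":0,"rz":0,"jaw":88},{"x":0,"y":0,"z":0,"rx":0,"ry":0,"rz":0,"jaw":88},{"x":0,"y":0,"z":0,"rx":0,"ry":0,"rz":0,"jaw":88}]}}

```text
t: 13.82
tool_pos: [0.6198, -0.2327, 0.2009]
tcp_rot: [[0.988, -0.153, 0.001], [-0.153, -0.988, -0.001], [0.001, 0.0, -1.0]]
contact_force: [-0.1, -0.4, 0.1]
gripper_width: 0.088
```

```bash
python3 arms.py pics/w6.png
```

```text
13.8167 [ 0.6198 -0.2327  0.2009] [-0.1 -0.4  0.1] [-0.54  0.4   1.41  0.    1.33  1.19] 0.08797919953891382
knob 3111 ((0.619813084602356, -0.23209352791309357), 0.012542215175926685) [0.20154583 0.20262392]
arm tool-y 1 3054 x med 0.0024 line |y|,z: [-0.1308  0.0268] y range [0.035  0.0869] z [0.0144 0.0244]
arm tool-y -1 3072 x med 0.0028 line |y|,z: [-0.2295  0.0293] y range [0.0336 0.0846] z [0.0087 0.023 ]
```

View pics/w6.png

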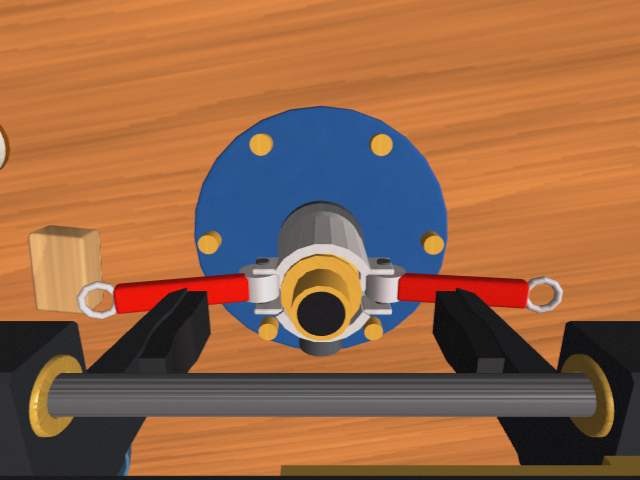

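Both arms are level-ish under the open fingers, red bars at rows 275-305. Left is about 13° and right about 8° above level, and the knob is centred at (322,310). Pressing both down from above.

Call:
{"api": "apply_moves", "payload": {"series": [{"x":0,"y":0,"z":-8,"rx":0,"ry":0,"rz":0,"jaw":88},{"x":0,"y":0,"z":-4,"rx":0,"ry":0,"rz":0,"jaw":88},{"x":0,"y":0,"z":-2,"rx":0,"ry":0,"rz":0,"jaw":88},{"x":0,"y":0,"z":-1,"rx":0,"ry":0,"rz":0,"jaw":88},{"x":0,"y":0,"z":-1,"rx":0,"ry":0,"rz":0,"jaw":88},{"x":0,"y":0,"z":0,"rx":0,"ry":0,"rz":0,"jaw":88}]}}

```text
t: 14.37
tool_pos: [0.6192, -0.2323, 0.184]
tcp_rot: [[0.988, -0.154, -0.0], [-0.154, -0.988, 0.0], [-0.0, -0.0, -1.0]]
contact_force: [-0.0, 0.7, 1.4]
gripper_width: 0.088
```

Call:
{"api": "apply_moves", "payload": {"series": [{"x":0,"y":0,"z":-1,"rx":0,"ry":0,"rz":0,"jaw":88},{"x":0,"y":0,"z":-1,"rx":0,"ry":0,"rz":0,"jaw":88},{"x":0,"y":0,"z":-1,"rx":0,"ry":0,"rz":0,"jaw":88},{"x":0,"y":0,"z":-1,"rx":0,"ry":0,"rz":0,"jaw":88}]}}

```text
t: 14.7
tool_pos: [0.6197, -0.2323, 0.1806]
tcp_rot: [[0.988, -0.154, 0.001], [-0.154, -0.988, -0.0], [0.001, 0.0, -1.0]]
contact_force: [-1.2, 2.3, 7.5]
gripper_width: 0.0881
```

Call:
{"api": "apply_moves", "payload": {"series": [{"x":0,"y":0,"z":-1,"rx":0,"ry":0,"rz":0,"jaw":88},{"x":0,"y":0,"z":-1,"rx":0,"ry":0,"rz":0,"jaw":88},{"x":0,"y":0,"z":-1,"rx":0,"ry":0,"rz":0,"jaw":88},{"x":0,"y":0,"z":-1,"rx":0,"ry":0,"rz":0,"jaw":88}]}}

```text
t: 15.03
tool_pos: [0.6198, -0.2329, 0.1773]
tcp_rot: [[0.988, -0.155, 0.002], [-0.155, -0.988, -0.002], [0.002, 0.001, -1.0]]
contact_force: [-4.0, 1.1, 9.9]
gripper_width: 0.088
```

```bash
python3 arms.py pics/w7.png
```

```text
15.0333 [ 0.6198 -0.2329  0.1773] [-4.   1.1  9.9] [-0.54  0.42  1.43 -0.    1.29  1.19] 0.08800541098740916
knob 4121 ((0.6195363402366638, -0.2325427383184433), 0.012547720223665237) [0.20148992 0.20255817]
arm tool-y 1 2497 x med 0.0023 line |y|,z: [ 0.0282 -0.0009] y range [0.0348 0.0875] z [-0.0013  0.0058]
arm tool-y -1 2525 x med 0.0022 line |y|,z: [ 0.0273 -0.0005] y range [0.0344 0.0872] z [-0.001   0.0058]
```

Call:
{"api": "apply_moves", "payload": {"series": [{"x":0,"y":0,"z":-1,"rx":0,"ry":0,"rz":0,"jaw":88},{"x":0,"y":0,"z":-1,"rx":0,"ry":0,"rz":0,"jaw":88},{"x":0,"y":0,"z":-1,"rx":0,"ry":0,"rz":0,"jaw":88},{"x":0,"y":0,"z":-1,"rx":0,"ry":0,"rz":0,"jaw":88}]}}

```text
t: 15.42
tool_pos: [0.6199, -0.2331, 0.1737]
tcp_rot: [[0.988, -0.155, 0.002], [-0.155, -0.988, -0.002], [0.002, 0.002, -1.0]]
contact_force: [-3.2, 0.9, 8.5]
gripper_width: 0.0883
```

Call:
{"api": "apply_moves", "payload": {"series": [{"x":0,"y":0,"z":-1,"rx":0,"ry":0,"rz":0,"jaw":88},{"x":0,"y":0,"z":-1,"rx":0,"ry":0,"rz":0,"jaw":88},{"x":0,"y":0,"z":-1,"rx":0,"ry":0,"rz":0,"jaw":88},{"x":0,"y":0,"z":-1,"rx":0,"ry":0,"rz":0,"jaw":88}]}}

```text
t: 15.75
tool_pos: [0.6199, -0.2331, 0.1696]
tcp_rot: [[0.988, -0.155, 0.002], [-0.155, -0.988, -0.002], [0.002, 0.002, -1.0]]
contact_force: [-2.7, 1.1, 10.4]
gripper_width: 0.0882
```

Call:
{"api": "apply_moves", "payload": {"series": [{"x":0,"y":0,"z":-1,"rx":0,"ry":0,"rz":0,"jaw":88},{"x":0,"y":0,"z":-1,"rx":0,"ry":0,"rz":0,"jaw":88},{"x":0,"y":0,"z":-1,"rx":0,"ry":0,"rz":0,"jaw":88},{"x":0,"y":0,"z":-1,"rx":0,"ry":0,"rz":0,"jaw":88}]}}

```text
t: 16.08
tool_pos: [0.6203, -0.2334, 0.166]
tcp_rot: [[0.988, -0.155, 0.003], [-0.155, -0.988, -0.003], [0.003, 0.002, -1.0]]
contact_force: [-0.9, -0.0, 9.2]
gripper_width: 0.0877
```

```bash
python3 arms.py pics/w8.png
```

```text
16.0833 [ 0.6203 -0.2334  0.166 ] [-0.9 -0.   9.2] [-0.54  0.43  1.44 -0.    1.27  1.19] 0.08766689676525981
knob 3420 ((0.6204070448875427, -0.23247109353542328), 0.011992121115326881) [0.20136974 0.20252701]
arm tool-y 1 1582 x med 0.0033 line |y|,z: [ 0.6962 -0.0296] y range [0.0347 0.0776] z [-0.0068  0.0249]
arm tool-y -1 1554 x med 0.0034 line |y|,z: [ 0.7192 -0.0305] y range [0.0351 0.0777] z [-0.0066  0.0253]
```

Call:
{"api": "apply_moves", "payload": {"series": [{"x":-0.2,"y":0.4,"z":-1,"rx":0,"ry":0,"rz":0,"jaw":88},{"x":0,"y":0,"z":-1,"rx":0,"ry":0,"rz":0,"jaw":88},{"x":0,"y":0,"z":-1,"rx":0,"ry":0,"rz":0,"jaw":88},{"x":0,"y":0,"z":-1,"rx":0,"ry":0,"rz":0,"jaw":88},{"x":0,"y":0,"z":-1,"rx":0,"ry":0,"rz":0,"jaw":88}]}}

```text
t: 16.55
tool_pos: [0.6205, -0.2331, 0.1611]
tcp_rot: [[0.988, -0.155, 0.004], [-0.155, -0.988, -0.003], [0.004, 0.002, -1.0]]
contact_force: [0.0, 0.8, 10.3]
gripper_width: 0.088
```

Call:
{"api": "apply_moves", "payload": {"series": [{"x":0,"y":0,"z":-1,"rx":0,"ry":0,"rz":0,"jaw":88},{"x":0,"y":0,"z":-1,"rx":0,"ry":0,"rz":0,"jaw":88},{"x":0,"y":0,"z":-1,"rx":0,"ry":0,"rz":0,"jaw":88},{"x":0,"y":0,"z":-1,"rx":0,"ry":0,"rz":0,"jaw":88},{"x":0,"y":0,"z":-1,"rx":0,"ry":0,"rz":0,"jaw":88}]}}

```text
t: 16.97
tool_pos: [0.6204, -0.2331, 0.1558]
tcp_rot: [[0.988, -0.155, 0.004], [-0.155, -0.988, -0.003], [0.004, 0.002, -1.0]]
contact_force: [-0.1, 0.2, 7.7]
gripper_width: 0.0882
```

Call:
{"api": "apply_moves", "payload": {"series": [{"x":0,"y":0,"z":-1,"rx":0,"ry":0,"rz":0,"jaw":88},{"x":0,"y":0,"z":-1,"rx":0,"ry":0,"rz":0,"jaw":88},{"x":0,"y":0,"z":-1,"rx":0,"ry":0,"rz":0,"jaw":88},{"x":0,"y":0,"z":-1,"rx":0,"ry":0,"rz":0,"jaw":88},{"x":0,"y":0,"z":-1,"rx":0,"ry":0,"rz":0,"jaw":88}]}}

```text
t: 17.38
tool_pos: [0.6202, -0.2329, 0.1504]
tcp_rot: [[0.988, -0.155, 0.003], [-0.155, -0.988, -0.002], [0.003, 0.002, -1.0]]
contact_force: [0.7, 0.3, 6.8]
gripper_width: 0.0879
```

```bash
python3 arms.py pics/w9.png
```

```text
17.3833 [ 0.6202 -0.2329  0.1504] [0.7 0.3 6.8] [-0.54  0.45  1.45 -0.    1.24  1.19] 0.08794592848652376
knob 2753 ((0.6193270087242126, -0.23303431272506714), 0.01290123350918293) [0.20090074 0.20230978]
arm tool-y 1 1198 x med 0.0048 line |y|,z: [ 1.8655 -0.0777] y range [0.0336 0.0572] z [-0.0175  0.0276]
arm tool-y -1 1228 x med 0.0049 line |y|,z: [ 1.7635 -0.0739] y range [0.033  0.0579] z [-0.0172  0.0269]
```

Call:
{"api": "apply_moves", "payload": {"series": [{"x":0,"y":0,"z":-1,"rx":0,"ry":0,"rz":0,"jaw":88},{"x":0,"y":0,"z":-1,"rx":0,"ry":0,"rz":0,"jaw":88},{"x":0,"y":0,"z":-1,"rx":0,"ry":0,"rz":0,"jaw":86.5},{"x":0,"y":0,"z":0,"rx":0,"ry":0,"rz":0,"jaw":85},{"x":0,"y":0,"z":0,"rx":0,"ry":0,"rz":0,"jaw":83.5},{"x":0,"y":0,"z":0,"rx":0,"ry":0,"rz":0,"jaw":82}]}}

```text
t: 17.93
tool_pos: [0.6199, -0.2325, 0.1461]
tcp_rot: [[0.988, -0.155, 0.002], [-0.155, -0.988, -0.001], [0.002, 0.001, -1.0]]
contact_force: [4.1, -1.9, 1.3]
gripper_width: 0.0819
```

Call:
{"api": "apply_moves", "payload": {"series": [{"x":0,"y":0,"z":0,"rx":0,"ry":0,"rz":0,"jaw":80.5},{"x":0,"y":0,"z":0,"rx":0,"ry":0,"rz":0,"jaw":79},{"x":0,"y":0,"z":0,"rx":0,"ry":0,"rz":0,"jaw":77.5},{"x":0,"y":0,"z":0,"rx":0,"ry":0,"rz":0,"jaw":76}]}}

```text
t: 18.27
tool_pos: [0.619, -0.2318, 0.1454]
tcp_rot: [[0.988, -0.155, -0.0], [-0.155, -0.988, 0.0], [-0.0, -0.0, -1.0]]
contact_force: [4.3, -0.1, -1.1]
gripper_width: 0.0762
```

Call:
{"api": "apply_moves", "payload": {"series": [{"x":0,"y":0,"z":0,"rx":0,"ry":0,"rz":0,"jaw":74.5},{"x":0,"y":0,"z":0,"rx":0,"ry":0,"rz":0,"jaw":73},{"x":0,"y":0,"z":0,"rx":0,"ry":0,"rz":0,"jaw":71.5},{"x":0,"y":0,"z":0,"rx":0,"ry":0,"rz":0,"jaw":70}]}}

```text
t: 18.6
tool_pos: [0.6184, -0.2316, 0.1451]
tcp_rot: [[0.988, -0.154, -0.002], [-0.154, -0.988, 0.001], [-0.002, -0.001, -1.0]]
contact_force: [2.4, -1.0, -3.9]
gripper_width: 0.0699
```

```bash
python3 arms.py pics/w10.png
```

```text
18.6 [ 0.6184 -0.2316  0.1451] [ 2.4 -1.  -3.9] [-0.54  0.46  1.45 -0.    1.24  1.19] 0.06988701422657397
knob 3256 ((0.6195204854011536, -0.23294739425182343), 0.012765935622155666) [0.20129285 0.20248178]
arm tool-y 1 803 x med 0.007 line |y|,z: [ 1.5468 -0.0402] y range [0.0282 0.0364] z [-0.0107  0.0297]
arm tool-y -1 752 x med 0.0071 line |y|,z: [ 2.7777 -0.0851] y range [0.0284 0.0391] z [-0.0115  0.0284]
```

Call:
{"api": "apply_moves", "payload": {"series": [{"x":0.7,"y":-0.6,"z":0,"rx":0,"ry":0,"rz":0,"jaw":69},{"x":0,"y":0,"z":0,"rx":0,"ry":0,"rz":0,"jaw":68},{"x":0,"y":0,"z":0,"rx":0,"ry":0,"rz":0,"jaw":67},{"x":0,"y":0,"z":0,"rx":0,"ry":0,"rz":0,"jaw":66}]}}

```text
t: 18.98
tool_pos: [0.6187, -0.2323, 0.145]
tcp_rot: [[0.988, -0.155, -0.003], [-0.155, -0.988, 0.001], [-0.003, -0.001, -1.0]]
contact_force: [-2.9, 0.7, -3.8]
gripper_width: 0.0662
```

Call:
{"api": "apply_moves", "payload": {"series": [{"x":0,"y":0,"z":0,"rx":0,"ry":0,"rz":0,"jaw":65},{"x":0,"y":0,"z":0,"rx":0,"ry":0,"rz":0,"jaw":64},{"x":0,"y":0,"z":0,"rx":0,"ry":0,"rz":0,"jaw":63},{"x":0,"y":0,"z":0,"rx":0,"ry":0,"rz":0,"jaw":62.5}]}}

```text
t: 19.32
tool_pos: [0.6193, -0.2327, 0.1455]
tcp_rot: [[0.988, -0.155, -0.001], [-0.155, -0.988, -0.0], [-0.001, 0.0, -1.0]]
contact_force: [-3.3, 0.3, -5.2]
gripper_width: 0.0624
```

Call:
{"api": "apply_moves", "payload": {"series": [{"x":0,"y":0,"z":0,"rx":0,"ry":0,"rz":0,"jaw":62},{"x":0,"y":0,"z":0,"rx":0,"ry":0,"rz":0,"jaw":61.5},{"x":0,"y":0,"z":0,"rx":0,"ry":0,"rz":0,"jaw":61.5}]}}

```text
t: 19.57
tool_pos: [0.6193, -0.233, 0.1455]
tcp_rot: [[0.988, -0.155, -0.001], [-0.155, -0.988, -0.0], [-0.001, 0.001, -1.0]]
contact_force: [-4.8, -3.4, -6.7]
gripper_width: 0.0619
```

```bash
python3 arms.py pics/w11.png
```

```text
19.5667 [ 0.6193 -0.233   0.1455] [-4.8 -3.4 -6.7] [-0.54  0.46  1.45 -0.    1.24  1.19] 0.06190842185776171
knob 3273 ((0.6197798848152161, -0.23254647850990295), 0.012948018498718739) [0.20147415 0.2025995 ]
arm tool-y 1 211 x med 0.0059 line |y|,z: [-2.2934  0.0733] y range [0.028  0.0304] z [-0.0102  0.0302]
arm tool-y -1 209 x med 0.0059 line |y|,z: [-2.3215  0.0751] y range [0.028  0.0304] z [-0.0102  0.0305]
```

View pics/w11.png

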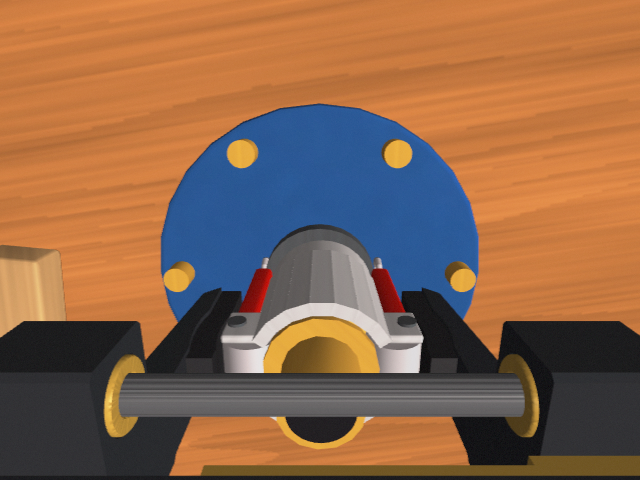

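Jaw stopped at 61.9 mm against both arms. The red bars hang straight and symmetric beside the coupler at (257,290) and (387,290), and the shoulder is level with the rim. Opening and backing off.

Call:
{"api": "apply_moves", "payload": {"series": [{"x":0,"y":0,"z":0,"rx":0,"ry":0,"rz":0,"jaw":70},{"x":0,"y":0,"z":0,"rx":0,"ry":0,"rz":0,"jaw":80},{"x":0,"y":0,"z":0,"rx":0,"ry":0,"rz":0,"jaw":80},{"x":0,"y":0,"z":0,"rx":0,"ry":0,"rz":0,"jaw":80},{"x":0,"y":0,"z":10,"rx":0,"ry":0,"rz":0,"jaw":80},{"x":0,"y":0,"z":30,"rx":0,"ry":0,"rz":0,"jaw":80},{"x":0,"y":0,"z":40,"rx":0,"ry":0,"rz":0,"jaw":80},{"x":0,"y":0,"z":40,"rx":0,"ry":0,"rz":0,"jaw":80},{"x":0,"y":0,"z":20,"rx":0,"ry":0,"rz":0,"jaw":80},{"x":0,"y":0,"z":0,"rx":0,"ry":0,"rz":0,"jaw":80},{"x":0,"y":0,"z":0,"rx":0,"ry":0,"rz":0,"jaw":80},{"x":0,"y":0,"z":0,"rx":0,"ry":0,"rz":0,"jaw":80}]}}

```text
t: 20.62
tool_pos: [0.6194, -0.2322, 0.2853]
tcp_rot: [[0.988, -0.154, -0.001], [-0.154, -0.988, 0.001], [-0.001, -0.0, -1.0]]
contact_force: [-0.5, -0.2, -0.4]
gripper_width: 0.08
```

```bash
python3 arms.py pics/w12.png; python3 - <<'E'
from h import *
D=[]
for n in("scene","side"):
    im,d=camera(n)
    for q in ("bowl","jar","mould_block"):
        r=trace(n,q)[:1]
        for x in r: print(n,q,np.round(x["centre"]),np.round(x["confidence"],2))
    D.append(cv2.resize(im[250:430,170:330] if n=="scene" else im[80:260,230:390],(400,450),interpolation=cv2.INTER_CUBIC))
cv2.imwrite("pics/end.png",np.hstack(D))
E
```

```text
20.6167 [ 0.6194 -0.2322  0.2853] [-0.5 -0.2 -0.4] [-0.54  0.34  1.32  0.    1.48  1.19] 0.07995207949572988
knob 1373 ((0.6194747686386108, -0.2331068515777588), 0.012372585013508797) [0.20175847 0.20289617]
arm tool-y 1 29 x med 0.0063 line |y|,z: [-0.0773  0.156 ] y range [0.0281 0.0304] z [0.1407 0.1677]
scene bowl [288. 229.] 0.92
scene jar [384. 312.] 0.64
scene mould_block [328. 295.] 0.83
side bowl [393. 288.] 0.78
side jar [244. 283.] 0.95
side mould_block [310. 275.] 0.72
```

View pics/w12.png

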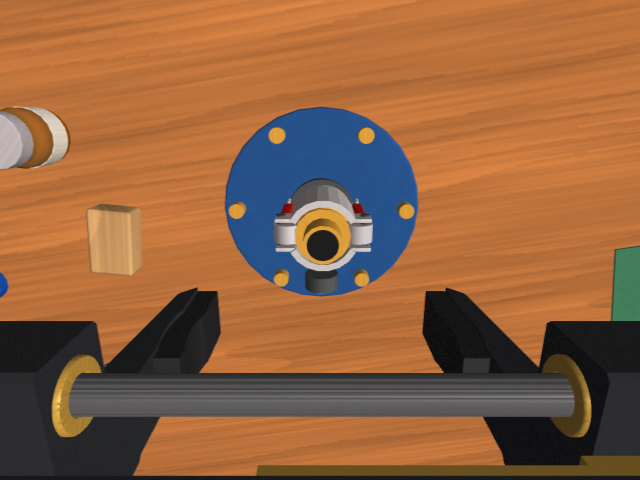

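View pics/end.png

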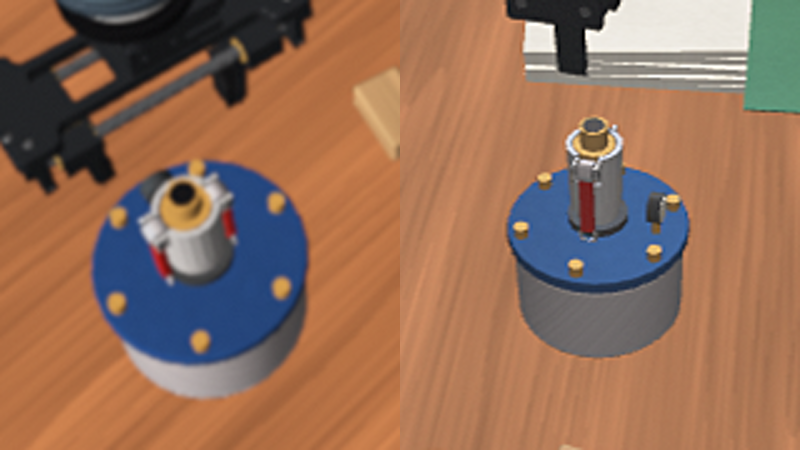

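Both arms hang straight down against the coupler, the plug is flush, and the gripper is clear. The bystanders are where they were.

```bash
python3 -c "from plant import finish_job; print(finish_job())"
```

```text
the job is handed in; nothing more can be done
None
```

The paste pot is closed and handed in at about 21 s of the 72 s allowed: the brass plug is home and locked, with both cam arms straight down.

- **Plug:** I gripped it by its knob and felt it into the coupler. I then pressed it about 5.5 mm onto the seal's hard stop, at roughly 16 N, while both arms were still up.
- **Cam arms:** I pushed both down together from above with the open fingers, at about 10 N in total. They stayed within about 2° of each other whenever I could measure both cleanly. I then squeezed them in until the jaw stopped at 61.9 mm, against a nominal 62 mm.
- **Last checks:** The pictures show both arms hanging straight down and the plug's shoulder level with the rim. The gripper is clear of everything. The knob top reads about 202 mm; the 183–184 mm rim plus 18 mm gives 201–202 mm, so they agree within camera accuracy.
- **Bystanders:** The bowl, jar and block read within 3 to 8 pixels of their first positions. The 8-pixel one is the bowl in the scene camera; the side camera moved it only about 1 pixel, so I put it down to detection noise.

Three things did not go as expected:
- The first move call was refused as invalid, so nothing moved.
- The arms began about 13° (left) and 8° (right) above level rather than the 30° given for fully up. They came level with each other as soon as the fingers reached them.
- At a jaw opening of 70 mm the gripper sat about 1 mm off centre and the two arm fits disagreed, so the right arm may have been slightly ahead. I recentred before the final squeeze.

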